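# Push the lint screen's grip end out over the shelf edge

### The arm

A 7-joint arm with a two-finger parallel gripper is mounted at the origin on the work surface. World frame = base frame: x ahead of the robot, y to its left, z up, the work surface at z = 0. Lengths are in m, angles in degrees, forces in N, time in s.
With the tool pointing down it reaches from about 0.425 to 0.875 m from the base axis. Payload 4.7 kg.
Tool frame: the origin (TCP) lies midway between the tips of the shut fingers; the grasp point (between the pads) lies 19 mm behind it; z points along the fingers, y is the direction in which the jaws open and shut (so a half turn about z gives the same grasp; the last joint's range is limited). The gripper opens to 87 mm and grips with 3 to 60 N. Pads are 19 mm wide; open, the fingers measure 117 mm over their backs; the gripper's body (75 mm by 190 mm) begins 51 mm behind the grasp point.
Start: joints at [71.855, 18.392, -4.016, 83.108, 1.295, 78.541, -3.26], TCP at [0.211, -0.615, 0.198] pointing down, gripper open.
Joint ranges: [-163.93, 163.93], [-17.29, 119.83], [-79.2, 71.16], [3.27, 140.29], [-89.18, 269.18], [5.43, 117.66], [-154.24, 154.24]. Speed limits (degrees/s): [147.25, 147.25, 180, 180, 180, 180, 180].

### API

Orientations are given as [roll, pitch, yaw] about the fixed x, y, z axes, in that order (R = Rz(yaw) Ry(pitch) Rx(roll)).
In Python, from cell import env gives the robot as it stands.
- The arm moves only by the tool apply_moves, never from a script. Its argument "targets" is a list of rows, each a list of 2 entries, a list of its own where there are three numbers: the shift along the world's x, y, z in mm, then the turn, a rotation vector about the world's x, y, z in rad. A call has 1 to 8 rows; each row is the pose to reach, as a shift and turn from the pose commanded when the call began; what a row does not reach only later rows make up. A row lasts 1/10 s, in which the tool goes at most 50 mm and 8.59 degrees, less where a joint would pass 70% of its speed; a pose out of reach is approached as far as the arm can. A call with a gripper value outside its range is refused whole. "hand" is the finger opening in mm, from 0 to 87, set as the call begins (left out, the last holds). The fingers move at their own pace and stop on an object; "squeeze" is the grip in N (left out, the last holds). Time passes only in rows, so rows that repeat a pose let the fingers close. It gives the time, the measured TCP pose, the force and the opening at its end, in the units of the state.
- env.get_obs(): the state, without advancing time (a new reading comes with each control period).
- env.read_camera(name): name is "scene" or "top" or "wrist"; returns a dict with "image" (420x560x3 uint8, red, green, blue), "camera_matrix" (3x3 intrinsics, pixels), "k1" (the pictures are not rectified: a ray, as slopes to the right and down, at radius r is drawn at 1 + k1 r^2 times it, then the intrinsics apply), "camera_from_world" (4x4, takes a point from world to camera coordinates); the wrist camera has in their place "mount" (4x4, takes a point from camera to tool coordinates, whose origin is the TCP and whose axes are the flange's). Camera axes: x right, y down, z forward; pixel columns grow to the right and rows downward; lengths in m; the calibration is good to about 2 mm. A picture is of the moment at which its call begins: read the wrist's pose just before it. There is no depth.
- env.sign_off(): hands the job in, once; it reports no verdict.
Trained networks look in a picture, given as the dict that the camera call returned (one of the last four; its "shot" number tells which), for a name from the list of things; names that differ only in an ending like _2 or _b are one class to them, and where a whole thing is asked for, a point or a joint stands for the part that bears it (a point fixed in the world has none). Each returns a list of dicts, best first, with "conf" (0 to 1); they miss things now and then, are a little off and sometimes report something else, mostly with a low value. They report only what shows in the picture. A call takes as long as a camera call.
- env.regions_of(picture, target): "region" (420x560 bool, what is visible of it) and "rect" ([left, top, right, bottom] in pixels, round what is visible of it).
The state is a dict: "time_s": time; "qpos": joint angles; "joint_velocities": joint speeds; "effort": joint torques, N m; "tool_pos": TCP position; "tool_rot": TCP orientation; "force": force on the tool from outside, world axes, zero at the start; "wrist_torque": the same for the moment, N m; "grip_width": finger opening in m.
Only numpy, scipy, OpenCV 4.12 (cv2) and the standard library are available. Lean on these libraries where they do the work, as an engineer would, in place of code of your own. Each camera call takes 0.05 s, during which the arm holds its last target. There are 200 camera calls.

### The job

On the low plywood riser, push the dryer's lint screen toward the far edge, the one away from the robot, until its solid grip end, about 4 cm, sticks out over the edge ready to be taken, with the mesh still resting on the board and the screen square to the edge. Only slide it: do not lift it or let it tip off, and leave everything else where it is.

Things in the scene. Friction and masses are not known exactly. Their poses are not given: they have to be found in the camera images.
- lint_screen: the dryer's lint screen, a flat rigid white plastic frame lying loose on the riser, 160 mm long (its x axis), 110 mm wide (its y axis), 8 mm thick, about 0.16 kg, solid edges all round (square corners); dark mesh over most of its length, and at its +x end, the end nearest the riser's far edge, a solid white grip end 40 mm long without mesh. Origin at the centre of its underside, z up. It slides with ordinary friction and stays where it is left
- screen_lead (a point): middle of the leading edge of the lint screen's grip end: 80 mm from the screen's origin along its +x axis, 4 mm above its underside; axes as the screen
- riser: low plywood riser (a bench-top step) fixed to the bench: a level board 280 mm deep (its x axis, pointing away from the robot) and 580 mm wide (its y axis), 18 mm thick, its top 80 mm above the bench, on two side panels; origin at bench height under the board's centre. It may stand slightly turned
- riser_edge (a point): middle of the riser's far top edge, the straight edge away from the robot, at the height of the board's top, 140 mm from the riser's origin along the riser's x axis; x points square out over the edge, y runs along the edge
- trivet: round flat cork trivet lying on the riser, 120 mm diameter, 9 mm thick; origin at the centre of its underside. A bystander: leave it where it is
- jar: small glass jar with a steel lid standing on the riser, 42 mm diameter, 55 mm high; origin at the centre of its underside. A bystander
- vial: small amber bottle standing near the riser's left (+y) end, 34 mm diameter, 85 mm high; origin at the centre of its underside. A bystander
- detergent: white detergent bottle on the bench to the left of the riser, 90 mm diameter, 220 mm high; origin at the centre of its underside. A bystander
- bleach: blue bottle on the bench to the right of the riser, 80 mm diameter, 200 mm high; origin at the centre of its underside. A bystander
- cup: clear measuring cup on the bench beyond the riser, 70 mm diameter, 60 mm high; origin at the centre of its underside. A bystander
- brush: flat hand brush with a wooden handle, about 170 mm long, lying on the bench to the right of the riser; origin at the middle of its underside. A bystander

How it is judged (in metres and radians):
At the end, for the whole second after the job is handed in: The lint screen lies flat and still on the riser, the middle of its leading edge 30 to 50 mm beyond the riser's far edge, turned less than 0.12 rad (7 degrees) from square to that edge; the trivet, jar, bottles, cup and brush are within 20 mm of where they began (x of screen_lead in the frame of riser_edge between 0.03 and 0.05 m and angle between the x axis of lint_screen and the x axis of riser, either way round below 0.12 rad and angle between lint_screen's own z axis and vertical below 0.05 rad and z of lint_screen in the frame of riser_edge between -0.005 and 0.006 m and linear speed of lint_screen below 0.01 m/s and angular speed of lint_screen below 0.1 rad/s and distance of each of trivet, jar, vial, detergent, bleach, cup, brush from where it was at the start of the episode below 0.02 m); the robot touches nothing.
It fails at once if the lint screen is lifted off the riser or falls off it (z of lint_screen in the frame of riser_edge above 0.012 m or z of lint_screen in the frame of riser_edge below -0.012 m or angle between lint_screen's own z axis and vertical above 0.15 rad).
It fails at once if a bystander is shoved more than 2 cm or tipped (distance of any of trivet, jar, vial, detergent, bleach, cup, brush from where it was at the start of the episode above 0.02 m or angle between any of trivet, jar, vial, detergent, bleach, cup's own z axis and vertical above 0.3 rad).
It also fails if it takes over 45 s, if anything falls off the work surface, if the arm or the gripper's body presses on something with over 40 N, if the wrist force passes 120 N, or if a joint passes its speed limit or range.

## Working session

There is one attempt and no reset: what is moved stays moved. The work goes in short steps, Python scripts to look and compute and a tool call to move; the robot and the scene stay as the last step left them, time stands still between calls to the robot, and variables do not carry over. Pictures are saved under pics/ and viewed, about 8 in all and at most 12, crops included, and the job is handed in when it is done.

Besides the shell and the picture viewer there is one more tool, called in YAML: its name, and indented under it one key for each argument. apply_moves: Moves the arm, as the interface text tells. Its arguments: {"type":"object","properties":{"targets":{"type":"array","items":{"type":"array"}},"hand":{"type":"number"},"squeeze":{"type":"number"}},"required":["targets"]}

```bash
mkdir -p pics; cat > h.py <<'E'
import numpy as np, cv2
from cell import env
def ray(p,uv):
    K=p["camera_matrix"];k=p["k1"]
    d=np.array([(uv[0]-K[0,2])/K[0,0],(uv[1]-K[1,2])/K[1,1]]);s=d.copy()
    for _ in range(20): s=d/(1+k*(s@s))
    return np.array([*s,1])
def atz(p,uv,z):
    T=np.linalg.inv(np.array(p["camera_from_world"]));d=T[:3,:3]@ray(p,uv);o=T[:3,3]
    return o+d*(z-o[2])/d[2]
def proj(p,X):
    c=np.array(p["camera_from_world"])@np.array([*X,1]);s=c[:2]/c[2];s=s*(1+p["k1"]*(s@s));K=p["camera_matrix"]
    return np.array([K[0,0]*s[0]+K[0,2],K[1,1]*s[1]+K[1,2]])
E
python3 - <<'E'
from h import *
for n in ("top","scene"):
    p=env.read_camera(n);p["camera_matrix"]=np.array(p["camera_matrix"])
    cv2.imwrite(f"pics/{n}0.png",p["image"][:,:,::-1])
    print(n,p["k1"],np.linalg.inv(np.array(p["camera_from_world"]))[:3,3].round(3))
    for t,z in (("lint_screen",.088),("riser",.08),("trivet",.089),("jar",.1),("vial",.1)):
        for r in env.regions_of(p,t)[:1]:
            m=r["region"].astype(np.uint8);c,_=cv2.findContours(m,0,2);b=cv2.boxPoints(cv2.minAreaRect(max(c,key=len)))
            print(t,round(r["conf"],2),r["rect"],[tuple(atz(p,q,z)[:2].round(3)) for q in b])
o=env.get_obs();print(o["time_s"],o["tool_pos"],o["tool_rot"],o["force"])
E
```

```text
top -0.0011684520278569031 [ 0.538 -0.011  1.58 ]
lint_screen 0.86 [229.7, 222.2, 267.5, 273.3] [(np.float64(0.588), np.float64(0.196)), (np.float64(0.612), np.float64(0.084)), (np.float64(0.449), np.float64(0.049)), (np.float64(0.426), np.float64(0.16))]
riser 0.97 [209.6, 211.0, 376.7, 301.7] [(np.float64(0.608), np.float64(0.266)), (np.float64(0.651), np.float64(-0.318)), (np.float64(0.372), np.float64(-0.335)), (np.float64(0.329), np.float64(0.241))]
trivet 0.84 [313.1, 222.2, 348.9, 256.9] [(np.float64(0.6), np.float64(-0.114)), (np.float64(0.599), np.float64(-0.231)), (np.float64(0.483), np.float64(-0.229)), (np.float64(0.484), np.float64(-0.113))]
jar 0.57 [228.7, 223.8, 267.2, 271.4] [(np.float64(0.586), np.float64(0.194)), (np.float64(0.608), np.float64(0.084)), (np.float64(0.45), np.float64(0.051)), (np.float64(0.428), np.float64(0.161))]
vial 0.55 [209.3, 232.1, 217.0, 239.9] [(np.float64(0.578), np.float64(0.255)), (np.float64(0.578), np.float64(0.22)), (np.float64(0.546), np.float64(0.219)), (np.float64(0.546), np.float64(0.254))]
scene 0.03608387368124199 [1.404 1.053 0
[... 445 characters left out ...]
.3, 195.4] [(np.float64(0.563), np.float64(-0.257)), (np.float64(0.468), np.float64(-0.187)), (np.float64(0.538), np.float64(-0.094)), (np.float64(0.628), np.float64(-0.16))]
jar 0.64 [279.1, 193.5, 294.3, 214.3] [(np.float64(0.57), np.float64(-0.102)), (np.float64(0.539), np.float64(-0.08)), (np.float64(0.614), np.float64(0.019)), (np.float64(0.643), np.float64(-0.002))]
vial 0.6 [342.4, 219.6, 352.7, 242.7] [(np.float64(0.509), np.float64(0.155)), (np.float64(0.487), np.float64(0.171)), (np.float64(0.578), np.float64(0.267)), (np.float64(0.599), np.float64(0.252))]
0.6 [ 0.21109681 -0.61480024  0.19771393] [1.79992424e+02 1.64714084e-03 1.89554749e+01] [-0.02705888 -0.18517256  0.18243652]
```

```bash
ls pics
```

```text
scene0.png
top0.png
```

```bash
python3 -c "
import cv2
i=cv2.imread('pics/top0.png')[190:320,190:400];cv2.imwrite('pics/t1.png',cv2.resize(i,None,fx=3.8,fy=3.8,interpolation=2))"
```

```text
(no output)
```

View pics/t1.png

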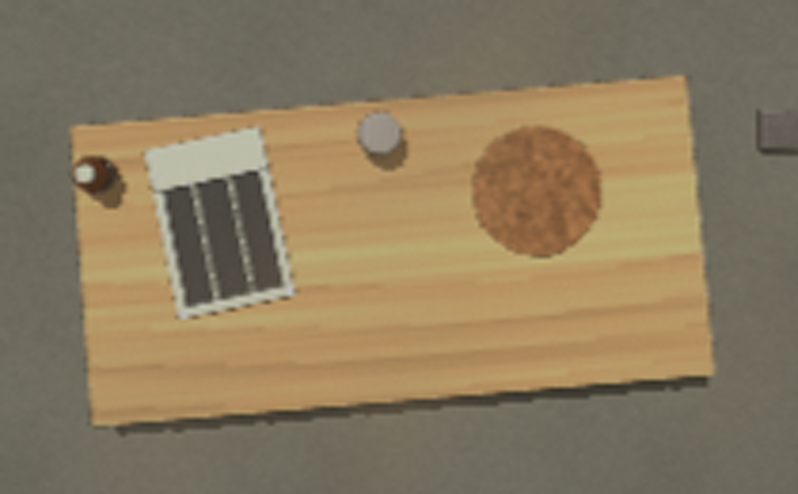

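View pics/scene0.png

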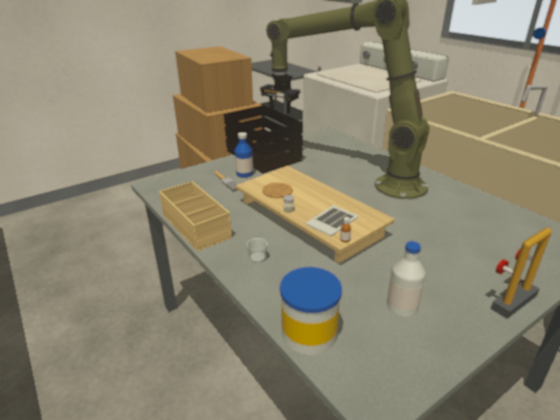

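```bash
python3 - <<'E'
from h import *
p=env.read_camera("top");p["camera_matrix"]=np.array(p["camera_matrix"])
f=lambda u,v,z:atz(p,(190+(u+.5)/3.8-.5,190+(v+.5)/3.8-.5),z)[:2]
R=np.array([f(*c,.08) for c in((72,126),(685,75),(713,375),(92,424))])
S=np.array([f(*c,.088) for c in((147,150),(260,127),(294,294),(181,318))])
for n,Q in(("riser",R),("screen",S)):
    fm=(Q[0]+Q[1])/2;rm=(Q[2]+Q[3])/2;d=fm-rm;w=Q[0]-Q[1]
    print(n,Q.round(3).tolist(),"far",fm.round(4),"rear",rm.round(4),"len",np.hypot(*d).round(4),np.hypot(*w).round(4),"yaw",np.degrees(np.arctan2(d[1],d[0])).round(2),np.degrees(np.arctan2(-w[0],w[1])).round(2))
for t,z in (("bleach",.15),("detergent",.15),("jar",.11),("cup",.03),("brush",.02)):
    for r in env.regions_of(p,t)[:1]:
        a=r["rect"];print(t,r["conf"],atz(p,((a[0]+a[2])/2,(a[1]+a[3])/2),z).round(3))
E
```

```text
riser [[0.608, 0.26], [0.651, -0.315], [0.372, -0.335], [0.332, 0.24]] far [ 0.6293 -0.0275] rear [ 0.352  -0.0473] len 0.278 0.5763 yaw 4.08 4.31
screen [[0.584, 0.189], [0.605, 0.083], [0.45, 0.052], [0.429, 0.157]] far [0.5947 0.1359] rear [0.4396 0.1047] len 0.1582 0.1072 yaw 11.38 11.07
bleach 0.6 [ 0.488 -0.498  0.15 ]
detergent 0.97 [0.574 0.476 0.15 ]
jar 0.66 [ 0.596 -0.027  0.11 ]
cup 0.79 [0.789 0.057 0.03 ]
brush 0.71 [ 0.596 -0.492  0.02 ]
```

apply_moves:
  targets:
    - [[0, 0, 50], [0, 0, -0.03]]
    - [[0, 0, 100], [0, 0, -0.06]]
    - [[0, 0, 150], [0, 0, -0.1]]
    - [[40, 40, 160], [0, 0, -0.15]]
    - [[80, 75, 160], [0, 0, -0.2]]
    - [[120, 105, 160], [0, 0, -0.24]]
    - [[160, 135, 160], [0, 0, -0.26]]
    - [[195, 170, 160], [0, 0, -0.26]]

```text
time_s: 1.7
tool_pos: [0.4005, -0.4503, 0.3577]
tool_rot: [180.0, -0.0, 4.0]
force: [1.1, -0.7, -0.6]
grip_width: 0.087
```

apply_moves:
  targets:
    - [[25, 40, 0], [0, 0, 0]]
    - [[50, 80, 0], [0, 0, 0]]
    - [[70, 125, 0], [0, 0, 0]]
    - [[85, 170, 0], [0, 0, 0]]
    - [[100, 215, 0], [0, 0, 0]]
    - [[100, 263, 0], [0, 0, 0]]
    - [[100, 311, 0], [0, 0, 0]]
    - [[100, 359, 0], [0, 0, 0]]
  hand: 55

```text
time_s: 2.5
tool_pos: [0.4987, -0.0905, 0.3578]
tool_rot: [180.0, -0.0, 4.1]
force: [1.5, 0.1, 0.7]
grip_width: 0.0551
```

apply_moves:
  targets:
    - [[0, 48, -10], [0, 0, 0]]
    - [[-10, 95, -20], [0, 0, 0]]
    - [[-25, 140, -30], [0, 0, 0]]
    - [[-40, 180, -50], [0, 0, 0]]
    - [[-60, 190, -80], [0, 0, 0]]
    - [[-80, 195, -110], [0, 0, 0]]
    - [[-80, 195, -110], [0, 0, 0]]
    - [[-80, 195, -110], [0, 0, 0]]

```text
time_s: 3.3
tool_pos: [0.4191, 0.1022, 0.2481]
tool_rot: [179.9, -0.1, 4.1]
force: [1.5, -0.3, 0.4]
grip_width: 0.0552
```

```bash
cat >> h.py <<'E'
from scipy.spatial.transform import Rotation as Ro
def wrist():
    o=env.get_obs();p=env.read_camera("wrist");T=np.eye(4)
    T[:3,:3]=Ro.from_euler("xyz",o["tool_rot"],degrees=True).as_matrix();T[:3,3]=o["tool_pos"]
    p["camera_matrix"]=np.array(p["camera_matrix"]);p["camera_from_world"]=np.linalg.inv(T@np.array(p["mount"]));return p,o
E
python3 - <<'E'
from h import *
p,o=wrist();print(o["time_s"],o["tool_pos"],o["tool_rot"],o["grip_width"])
img=p["image"][:,:,::-1].copy()
rx=np.array([.9973,.0732]);ry=np.array([-.0732,.9973]);c=np.array([.6293,-.0275])
for s in(-.3,.3):pass
q=lambda a,z:tuple(int(v) for v in proj(p,[*a,z]))
cv2.line(img,q(c-ry*.0,.08),q(c+ry*.28,.08),(0,0,255),1)
for X in([.584,.189],[.605,.083],[.45,.052],[.429,.157]): cv2.circle(img,q(X,.088),4,(0,255,0),1)
for s in(-1,1): cv2.circle(img,q(np.array([.4195,.103])+s*.0425*ry,.083),3,(255,0,255),-1)
cv2.imwrite("pics/w1.png",img)
E
```

```text
3.3 [0.4191108  0.10220087 0.24807803] [ 1.79943678e+02 -5.24211366e-02  4.06055240e+00] 0.05522277197637689
```

View pics/w1.png

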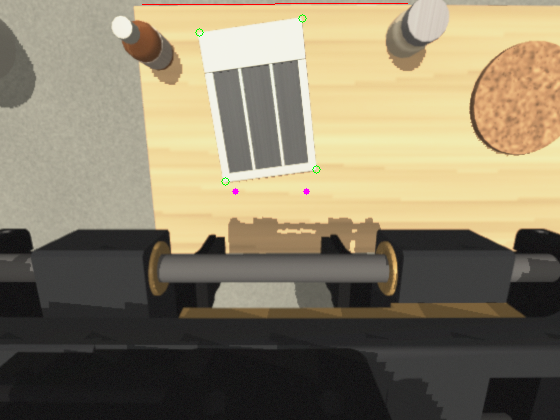

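apply_moves:
  targets:
    - [[0, 0, -40], [0, 0, 0]]
    - [[0, 0, -80], [0, 0, 0]]
    - [[0, 0, -115], [0, 0, 0]]
    - [[0, 0, -140], [0, 0, 0]]
    - [[0, 0, -155], [0, 0, 0]]
    - [[0, 0, -164], [0, 0, 0]]
    - [[0, 0, -164], [0, 0, 0]]

```text
time_s: 4.05
tool_pos: [0.4199, 0.1024, 0.0838]
tool_rot: [-179.9, 0.0, 4.0]
force: [1.2, -0.4, 0.8]
grip_width: 0.0549
```

```bash
python3 - <<'E'
from h import *
p,o=wrist();print(o["time_s"],o["tool_pos"],o["tool_rot"],o["force"]);print(np.array(p["mount"]).round(3))
cv2.imwrite("pics/w2.png",p["image"][:,:,::-1])
E
```

```text
4.05 [0.41986442 0.10235721 0.08383778] [-1.79940536e+02  7.97820171e-03  4.00687977e+00] [ 1.17865882 -0.41657742  0.79235901]
[[-0.    -0.971 -0.241  0.065]
 [ 1.    -0.     0.     0.002]
 [-0.    -0.241  0.971 -0.187]
 [ 0.     0.     0.     1.   ]]
```

View pics/w2.png

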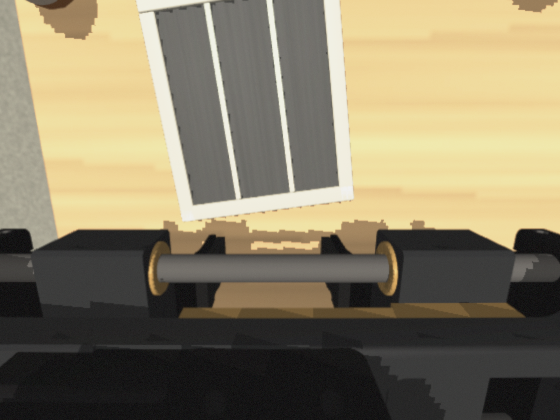

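apply_moves:
  targets:
    - [[7, 0.5, 0], [0, 0, 0]]
    - [[14, 1, 0], [0, 0, 0]]
    - [[21, 1.5, 0], [0, 0, 0]]
    - [[28, 2, 0], [0, 0, 0]]
    - [[34, 2.5, 0], [0, 0, 0]]
    - [[40, 3, 0], [0, 0, 0]]
    - [[45, 3.3, 0], [0, 0, 0]]
    - [[45, 3.3, 0], [0, 0, 0]]

```text
time_s: 4.9
tool_pos: [0.4645, 0.1058, 0.0836]
tool_rot: [-180.0, 0.0, 4.1]
force: [0.4, -0.7, 0.0]
grip_width: 0.055
```

```bash
cat > m.py <<'E'
from h import *
import sys
o=env.get_obs();print(o["time_s"],o["tool_pos"],o["force"])
p=env.read_camera("top");p["camera_matrix"]=np.array(p["camera_matrix"])
r=env.regions_of(p,"lint_screen")
if r: print(r[0]["conf"],r[0]["rect"])
i=p["image"][190:320,190:340,::-1];cv2.imwrite(sys.argv[1],cv2.resize(i,None,fx=4,fy=4,interpolation=cv2.INTER_CUBIC))
E
python3 m.py pics/t2.png
```

```text
4.9 [0.46451205 0.10584511 0.08363518] [ 0.44365068 -0.70713638  0.0187666 ]
0.91 [230.0, 222.4, 263.8, 254.4]
```

View pics/t2.png

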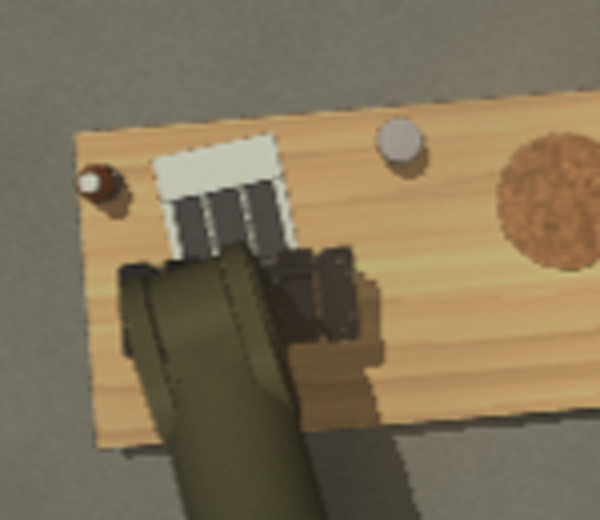

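The screen has not moved: its front corners are still at crop (154,159) and (272,133), and the force was about 0. The opened fingertips must sit higher than the shut-finger TCP, so they passed above the screen. I'll back off and find the board by touch.

apply_moves:
  targets:
    - [[-12, -1, 0], [0, 0, 0]]
    - [[-24, -2, 0], [0, 0, 0]]
    - [[-36, -3, 0], [0, 0, 0]]
    - [[-45, -3.3, 0], [0, 0, 0]]
    - [[-45, -3.3, 0], [0, 0, 0]]
    - [[-45, -3.3, -1], [0, 0, 0]]
    - [[-45, -3.3, -2], [0, 0, 0]]
    - [[-45, -3.3, -2], [0, 0, 0]]

```text
time_s: 5.8
tool_pos: [0.4192, 0.1025, 0.0815]
tool_rot: [-180.0, 0.0, 4.1]
force: [-0.1, 0.1, 0.5]
grip_width: 0.055
```

apply_moves:
  targets:
    - [[0, 0, -0.5], [0, 0, 0]]
    - [[0, 0, -1], [0, 0, 0]]
    - [[0, 0, -1.5], [0, 0, 0]]
    - [[0, 0, -2], [0, 0, 0]]
    - [[0, 0, -2], [0, 0, 0]]

```text
time_s: 6.3
tool_pos: [0.4189, 0.1024, 0.0796]
tool_rot: [180.0, 0.0, 4.1]
force: [-0.5, -0.9, -0.5]
grip_width: 0.0552
```

apply_moves:
  targets:
    - [[0, 0, -0.5], [0, 0, 0]]
    - [[0, 0, -1], [0, 0, 0]]
    - [[0, 0, -1.5], [0, 0, 0]]
    - [[0, 0, -2], [0, 0, 0]]
    - [[0, 0, -2], [0, 0, 0]]

```text
time_s: 6.8
tool_pos: [0.4189, 0.1024, 0.0776]
tool_rot: [180.0, 0.0, 4.1]
force: [-0.5, -0.3, 0.5]
grip_width: 0.0553
```

apply_moves:
  targets:
    - [[0, 0, -0.5], [0, 0, 0]]
    - [[0, 0, -1], [0, 0, 0]]
    - [[0, 0, -1.5], [0, 0, 0]]
    - [[0, 0, -1.5], [0, 0, 0]]

```text
time_s: 7.2
tool_pos: [0.4189, 0.1024, 0.0761]
tool_rot: [180.0, 0.0, 4.1]
force: [-0.2, -0.1, -0.9]
grip_width: 0.0548
```

apply_moves:
  targets:
    - [[0, 0, -0.5], [0, 0, 0]]
    - [[0, 0, -1], [0, 0, 0]]
    - [[0, 0, -1], [0, 0, 0]]

```text
time_s: 7.5
tool_pos: [0.4189, 0.1024, 0.0751]
tool_rot: [180.0, 0.0, 4.1]
force: [-0.4, 0.2, 0.5]
grip_width: 0.0551
```

apply_moves:
  targets:
    - [[0, 0, -0.5], [0, 0, 0]]
    - [[0, 0, -1], [0, 0, 0]]
    - [[0, 0, -1], [0, 0, 0]]

```text
time_s: 7.8
tool_pos: [0.4189, 0.1024, 0.0741]
tool_rot: [180.0, 0.0, 4.1]
force: [0.1, 0.3, -0.5]
grip_width: 0.0549
```

apply_moves:
  targets:
    - [[0, 0, -0.5], [0, 0, 0]]
    - [[0, 0, -1], [0, 0, 0]]
    - [[0, 0, -1], [0, 0, 0]]

```text
time_s: 8.1
tool_pos: [0.4189, 0.1024, 0.0731]
tool_rot: [180.0, 0.0, 4.1]
force: [0.1, 0.1, 0.3]
grip_width: 0.0548
```

apply_moves:
  targets:
    - [[0, 0, -0.5], [0, 0, 0]]
    - [[0, 0, -1], [0, 0, 0]]
    - [[0, 0, -1], [0, 0, 0]]

```text
time_s: 8.4
tool_pos: [0.4189, 0.1024, 0.0721]
tool_rot: [180.0, 0.0, 4.1]
force: [-0.6, 1.1, 0.2]
grip_width: 0.0551
```

apply_moves:
  targets:
    - [[0, 0, -0.5], [0, 0, 0]]
    - [[0, 0, -1], [0, 0, 0]]
    - [[0, 0, -1], [0, 0, 0]]

```text
time_s: 8.7
tool_pos: [0.4189, 0.1024, 0.0711]
tool_rot: [180.0, 0.0, 4.1]
force: [0.7, -0.5, 0.4]
grip_width: 0.0554
```

```bash
python3 - <<'E'
from h import *
p=env.read_camera("scene");print(p["camera_matrix"][0][0] if 1 else 0)
u=p["image"][150:270,230:410,::-1];cv2.imwrite("pics/s2.png",cv2.resize(u,None,fx=4.4,fy=4.4,interpolation=cv2.INTER_CUBIC))
E
```

```text
428.369702021593
```

View pics/s2.png

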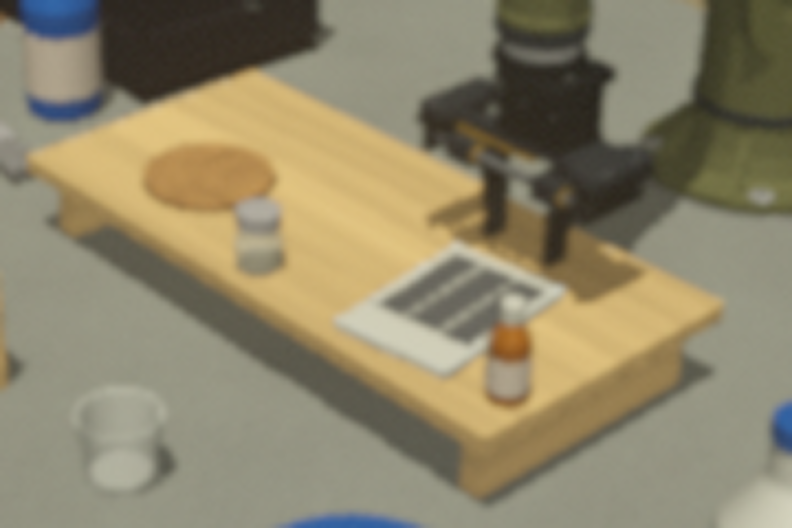

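The scene view shows both fingers behind the screen's rear edge with their tips just above the board. The front tip is at crop (555,262). I'll keep lowering in small steps.

apply_moves:
  targets:
    - [[0, 0, -0.5], [0, 0, 0]]
    - [[0, 0, -1], [0, 0, 0]]
    - [[0, 0, -1], [0, 0, 0]]

```text
time_s: 9.05
tool_pos: [0.4189, 0.1024, 0.0701]
tool_rot: [180.0, 0.0, 4.1]
force: [-0.3, 1.5, 0.4]
grip_width: 0.0549
```

apply_moves:
  targets:
    - [[0, 0, -0.5], [0, 0, 0]]
    - [[0, 0, -1], [0, 0, 0]]
    - [[0, 0, -1], [0, 0, 0]]

```text
time_s: 9.35
tool_pos: [0.4189, 0.1024, 0.0691]
tool_rot: [180.0, 0.0, 4.1]
force: [-0.5, 0.1, 0.1]
grip_width: 0.0555
```

```bash
python3 - <<'E'
from h import *
p=env.read_camera("scene");p["camera_matrix"]=np.array(p["camera_matrix"])
t=env.get_obs()["tool_pos"];print(t)
for s in(-1,1):
  for z in(.08,.085,.09):
    q=proj(p,[t[0]-.0732*s*.035,t[1]+.9973*s*.035,z]);print(s,z,((q-[230,150])*4.4).round(0))
E
```

```text
[0.41889918 0.10241102 0.0691367 ]
-1 0.08 [493. 246.]
-1 0.085 [494. 241.]
-1 0.09 [494. 236.]
1 0.08 [556. 279.]
1 0.085 [557. 274.]
1 0.09 [557. 268.]
```

apply_moves:
  targets:
    - [[0, 0, -0.7], [0, 0, 0]]
    - [[0, 0, -1.4], [0, 0, 0]]
    - [[0, 0, -2], [0, 0, 0]]
    - [[0, 0, -2], [0, 0, 0]]

```text
time_s: 9.8
tool_pos: [0.4189, 0.1024, 0.0671]
tool_rot: [180.0, 0.0, 4.1]
force: [0.3, -0.6, -1.0]
grip_width: 0.0551
```

apply_moves:
  targets:
    - [[0, 0, -0.7], [0, 0, 0]]
    - [[0, 0, -1.4], [0, 0, 0]]
    - [[0, 0, -2], [0, 0, 0]]
    - [[0, 0, -2], [0, 0, 0]]

```text
time_s: 10.2
tool_pos: [0.4189, 0.1024, 0.0651]
tool_rot: [180.0, 0.0, 4.1]
force: [0.3, -0.4, -0.4]
grip_width: 0.0549
```

```bash
python3 - <<'E'
from h import *
p=env.read_camera("scene")
u=p["image"][185:235,320:385,::-1];cv2.imwrite("pics/s3.png",cv2.resize(u,None,fx=12,fy=12,interpolation=cv2.INTER_CUBIC))
E
```

```text
(no output)
```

View pics/s3.png

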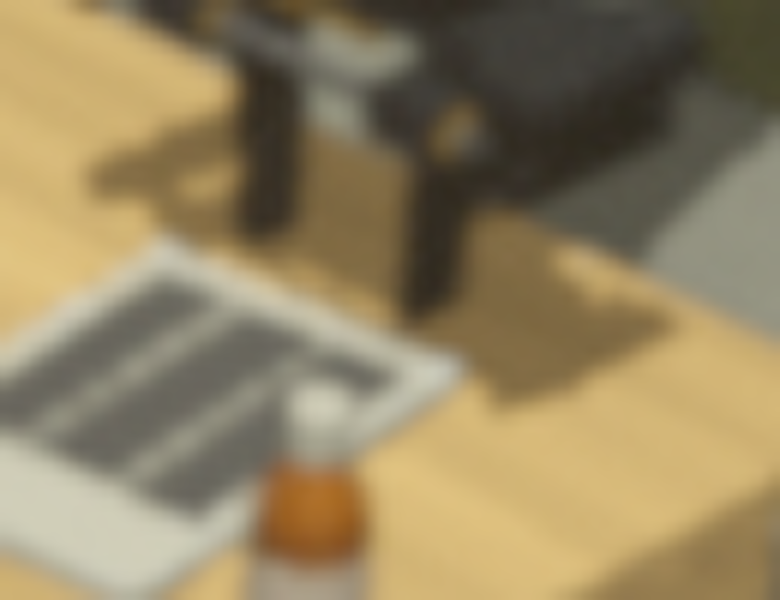

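apply_moves:
  targets:
    - [[0, 0, -0.7], [0, 0, 0]]
    - [[0, 0, -1.4], [0, 0, 0]]
    - [[0, 0, -2], [0, 0, 0]]
    - [[0, 0, -2], [0, 0, 0]]

```text
time_s: 10.65
tool_pos: [0.4189, 0.1024, 0.0631]
tool_rot: [180.0, 0.0, 4.1]
force: [-0.2, 0.5, 0.6]
grip_width: 0.0549
```

apply_moves:
  targets:
    - [[0, 0, -0.7], [0, 0, 0]]
    - [[0, 0, -1.4], [0, 0, 0]]
    - [[0, 0, -1.4], [0, 0, 0]]

```text
time_s: 10.95
tool_pos: [0.4189, 0.1024, 0.0617]
tool_rot: [180.0, 0.0, 4.1]
force: [-0.1, 0.3, -0.5]
grip_width: 0.0546
```

apply_moves:
  targets:
    - [[0, 0, -0.5], [0, 0, 0]]
    - [[0, 0, -1], [0, 0, 0]]
    - [[0, 0, -1], [0, 0, 0]]

```text
time_s: 11.25
tool_pos: [0.4189, 0.1024, 0.0607]
tool_rot: [180.0, 0.0, 4.1]
force: [0.0, 0.4, -0.0]
grip_width: 0.055
```

apply_moves:
  targets:
    - [[0, 0, -0.5], [0, 0, 0]]
    - [[0, 0, -1], [0, 0, 0]]
    - [[0, 0, -1], [0, 0, 0]]

```text
time_s: 11.55
tool_pos: [0.4189, 0.1024, 0.0597]
tool_rot: [180.0, 0.0, 4.1]
force: [1.4, -0.8, -0.0]
grip_width: 0.0546
```

apply_moves:
  targets:
    - [[0, 0, -0.5], [0, 0, 0]]
    - [[0, 0, -1], [0, 0, 0]]
    - [[0, 0, -1], [0, 0, 0]]

```text
time_s: 11.85
tool_pos: [0.4189, 0.1024, 0.0587]
tool_rot: [180.0, 0.0, 4.1]
force: [-0.8, -0.3, 0.1]
grip_width: 0.055
```

```bash
python3 - <<'E'
from h import *
p=env.read_camera("scene");print(env.get_obs()["tool_pos"],env.get_obs()["force"])
u=p["image"][190:220,325:370,::-1];cv2.imwrite("pics/s4.png",cv2.resize(u,None,fx=16,fy=16,interpolation=cv2.INTER_CUBIC))
E
```

```text
[0.41891498 0.10242109 0.05874388] [-0.19276043  0.14240152  0.3952434 ]
```

View pics/s4.png

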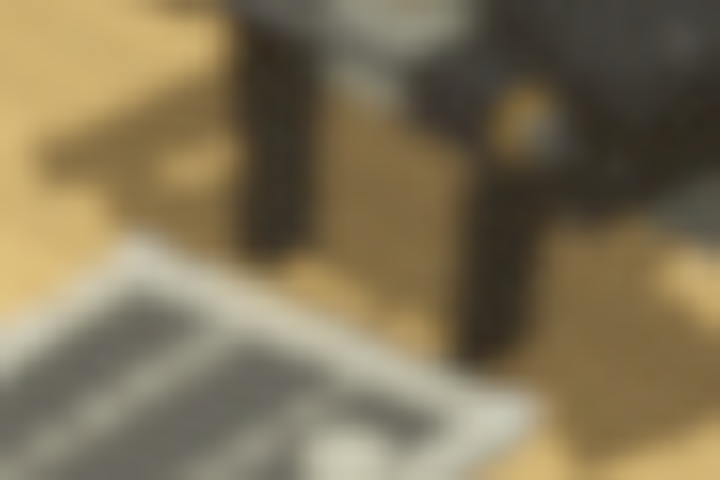

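apply_moves:
  targets:
    - [[0, 0, -0.5], [0, 0, 0]]
    - [[0, 0, -1], [0, 0, 0]]
    - [[0, 0, -1], [0, 0, 0]]

```text
time_s: 12.2
tool_pos: [0.4189, 0.1024, 0.0577]
tool_rot: [180.0, 0.0, 4.1]
force: [-0.0, -0.5, -0.7]
grip_width: 0.0549
```

apply_moves:
  targets:
    - [[0, 0, -0.5], [0, 0, 0]]
    - [[0, 0, -1], [0, 0, 0]]
    - [[0, 0, -1], [0, 0, 0]]

```text
time_s: 12.5
tool_pos: [0.4189, 0.1024, 0.0567]
tool_rot: [180.0, 0.0, 4.1]
force: [0.7, -0.1, 0.1]
grip_width: 0.055
```

apply_moves:
  targets:
    - [[0, 0, -0.4], [0, 0, 0]]
    - [[0, 0, -0.8], [0, 0, 0]]
    - [[0, 0, -0.8], [0, 0, 0]]

```text
time_s: 12.8
tool_pos: [0.4189, 0.1024, 0.0559]
tool_rot: [180.0, 0.0, 4.1]
force: [1.0, 0.7, -0.3]
grip_width: 0.055
```

apply_moves:
  targets:
    - [[0, 0, -0.4], [0, 0, 0]]
    - [[0, 0, -0.8], [0, 0, 0]]
    - [[0, 0, -0.8], [0, 0, 0]]

```text
time_s: 13.1
tool_pos: [0.419, 0.1024, 0.0555]
tool_rot: [180.0, 0.0, 4.1]
force: [-1.3, -0.4, 4.3]
grip_width: 0.0549
```

apply_moves:
  targets:
    - [[0, 0, 3.3], [0, 0, 0]]
    - [[6, 0.5, 3.3], [0, 0, 0]]
    - [[12, 1, 3.3], [0, 0, 0]]
    - [[18, 1.4, 3.3], [0, 0, 0]]
    - [[24, 1.8, 3.3], [0, 0, 0]]
    - [[30, 2.2, 3.3], [0, 0, 0]]
    - [[36, 2.6, 3.3], [0, 0, 0]]
    - [[42, 3, 3.3], [0, 0, 0]]

```text
time_s: 13.9
tool_pos: [0.4615, 0.1055, 0.0584]
tool_rot: [-180.0, 0.0, 4.1]
force: [-0.8, 0.6, -0.2]
grip_width: 0.0551
```

apply_moves:
  targets:
    - [[3, 0.3, 0], [0, 0, 0]]
    - [[3, 0.3, 0], [0, 0, 0]]

```text
time_s: 14.1
tool_pos: [0.4646, 0.1058, 0.0585]
tool_rot: [-180.0, -0.0, 4.0]
force: [-0.8, 0.1, -0.3]
grip_width: 0.0549
```

```bash
python3 m.py pics/t3.png
```

```text
14.1 [0.46462222 0.1057708  0.05847996] [-0.76029718  0.129439   -0.34829655]
0.61 [233.8, 213.7, 265.8, 252.1]
```

View pics/t3.png

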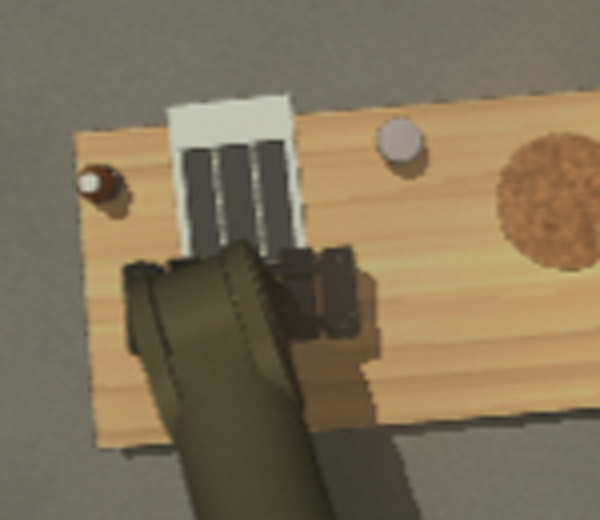

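```bash
cat > l.py <<'E'
from h import *
def lead(p,a,b,s=4,off=190):
    f=lambda u,v,z:atz(p,(off+(u+.5)/s-.5,off+(v+.5)/s-.5),z)[:2]
    A,B=f(*a,.086),f(*b,.086);R=np.array([.9973,.0732]);m=(A+B)/2
    w=A-B;print("lead",m.round(4),"over",((m-[.6293,-.0275])@R).round(4),"yaw",np.degrees(np.arctan2(-w[0],w[1])).round(2),"w",np.hypot(*w).round(4))
E
python3 - <<'E'
from l import *
p=env.read_camera("top");p["camera_matrix"]=np.array(p["camera_matrix"]);lead(p,(168,107),(289,95))
E
```

```text
lead [0.6344 0.1234] over 0.0162 yaw 5.22 w 0.1078
```

Now it moves: the front corners are at crop (168,107) and (289,95), about 16 mm over the edge and nearly square. I'll push the remaining 24 mm.

apply_moves:
  targets:
    - [[5, 0.4, 0], [0, 0, 0]]
    - [[10, 0.8, 0], [0, 0, 0]]
    - [[15, 1.1, 0], [0, 0, 0]]
    - [[19, 1.4, 0], [0, 0, 0]]
    - [[22, 1.6, 0], [0, 0, 0]]
    - [[24, 1.8, 0], [0, 0, 0]]
    - [[24, 1.8, 0], [0, 0, 0]]

```text
time_s: 14.95
tool_pos: [0.4884, 0.1076, 0.0585]
tool_rot: [-180.0, -0.0, 4.1]
force: [-0.3, -0.0, 0.5]
grip_width: 0.055
```

apply_moves:
  targets:
    - [[-5, -0.4, 0], [0, 0, 0]]
    - [[-20, -1.5, 0], [0, 0, 0]]
    - [[-35, -2.6, 20], [0, 0, 0]]
    - [[-45, -3.3, 60], [0, 0, 0]]
    - [[-45, -3.3, 100], [0, 0, 0]]
    - [[-45, -3.3, 140], [0, 0, 0]]
    - [[-45, -3.3, 170], [0, 0, 0]]
    - [[-45, -3.3, 170], [0, 0, 0]]

```text
time_s: 15.75
tool_pos: [0.4455, 0.1049, 0.233]
tool_rot: [179.9, -0.5, 4.1]
force: [-0.1, -0.2, 0.6]
grip_width: 0.0549
```

```bash
python3 m.py pics/t4.png; python3 - <<'E'
from h import *
p,o=wrist();img=p["image"][:,:,::-1].copy();cv2.imwrite("pics/w4.png",img);print(o["tool_pos"])
E
```

```text
15.75 [0.44547389 0.10489803 0.23302819] [-0.1377675  -0.18410791  0.64547868]
0.74 [233.2, 208.3, 266.0, 254.5]
[0.4430015  0.10423424 0.2287731 ]
```

View pics/t4.png

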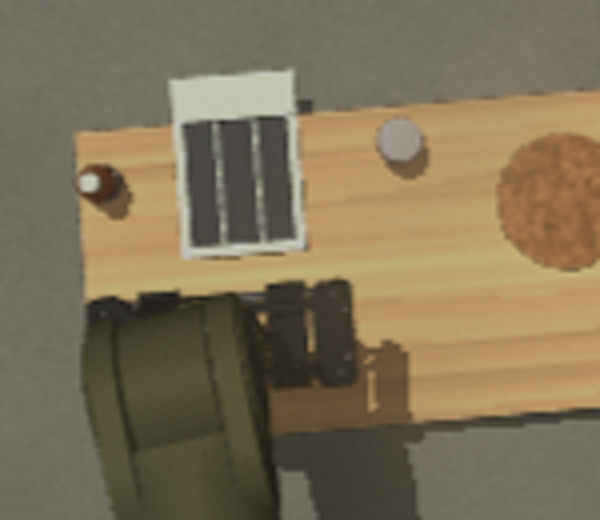

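```bash
python3 - <<'E'
from l import *
p=env.read_camera("top");p["camera_matrix"]=np.array(p["camera_matrix"]);lead(p,(170,81),(294,70));
f=lambda u,v:atz(p,(190+(u+.5)/4-.5,190+(v+.5)/4-.5),.086)[:2]
a,b=f(183,258),f(305,248);m=(a+b)/2;R=np.array([.9973,.0732]);print("lead from rear",((m-[.6293,-.0275])@R+.16).round(4),"yaw",np.degrees(np.arctan2(-(a-b)[0],(a-b)[1])).round(2))
E
```

```text
lead [0.6571 0.1203] over 0.0385 yaw 4.63 w 0.1105
lead from rear 0.0412 yaw 4.23
```

View pics/w4.png

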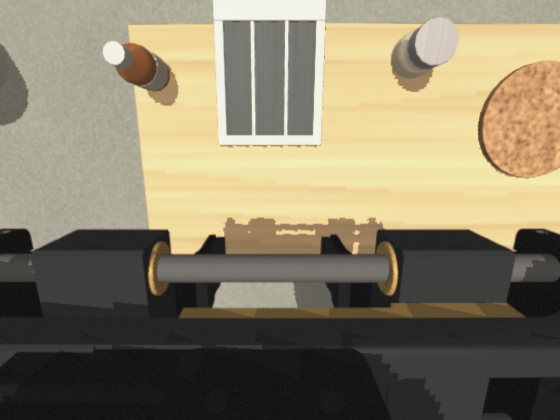

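The mesh boundary (row ~20) lies right at the riser's far edge (row ~24). The screen is square, at 38–41 mm over, and the gripper is clear, so I'm handing it in.

```bash
python3 -c "
from h import *
o=env.get_obs();print(o['time_s'],o['tool_pos'],o['force'],np.abs(o['joint_velocities']).max());print(env.sign_off())"
```

```text
15.95 [0.44201755 0.1040023  0.22720329] [ 1.18768781  0.55690066 -0.27400496] 0.6416759153126023
the job is handed in; nothing more can be done
None
```

I pushed the lint screen along the riser's x axis with both fingertips against its rear edge, backed off, raised the gripper clear and handed in at about 16 s.

- **Final position:** from the top camera, the leading edge is 38.5 mm over the far edge measured at the front corners, and 41.2 mm worked out from the rear edge. The screen's yaw is 4.2–4.6° and the riser's about 4.2°, so it is within about half a degree of square.
- **Wrist camera:** it shows the mesh boundary at the board's edge.
- **Bystanders:** the trivet, jar and vial stand where they were in the later pictures. I did not re-measure the detergent, bleach, cup or brush. The gripper passed none of them below 0.3 m.
- **What went wrong:** the first push moved nothing. With the fingers opened to 55 mm, their tips sit about 24 mm above the stated tool point, so they passed over the screen. I then found the board by touch (about 4 N), raised 3 mm and pushed again.
- **At hand-in:** the arm was still settling slightly, clear of everything, with the force at noise level.

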